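# Slide the sample tray up to the grading light

## Robot

A 6-joint arm with a two-finger parallel gripper is mounted at the origin on the work surface. World frame = base frame: x ahead of the robot, y to its left, z up, the work surface at z = 0. Lengths are in mm, angles in rad, forces in N, time in s.
With the tool pointing down it reaches from about 300 to 750 mm from the base axis. Payload 8.5 kg.
Tool frame: the origin (TCP) lies midway between the tips of the shut fingers; the grasp point (between the pads) lies 19 mm behind it; z points along the fingers, y is the direction in which the jaws open and shut (so a half turn about z gives the same grasp; the last joint's range is limited). The gripper opens to 85 mm and grips with 20 to 120 N. Pads are 22 mm wide; open, the fingers measure 114 mm over their backs; the gripper's body (76 mm by 85 mm) begins 54 mm behind the grasp point. The pads swing forward as they close: fully open they stand 13 mm farther back than shut.
Start: joints at [1.042, 0.381, 1.297, -0, 1.464, -0.215], TCP at [169.762, 523.126, 231.322] pointing down, gripper open.
Joint ranges: [-3.11, 3.11], [-0.89, 2.33], [0.22, 2.48], [-1.42, 4.56], [0.17, 2.85], [-2.88, 2.88]. Speed limits (rad/s): [2.39, 2.39, 3.14, 3.14, 3.14, 3.14].

## Interface

Orientations are given as a unit quaternion [w, x, y, z].
In Python, from plant import bot, cams, order gives the robot as it stands.
- The arm moves only by the tool jog_arm, never from a script. Its argument "commands" is a list of rows, each a list of 3 entries, a list of its own where there are three numbers: the shift along the tool's x, y, z in mm, then the turn about the tool's z in degrees, then the opening, from 0 (shut) to 1 (fully open). A call has 1 to 20 rows; each row shifts and turns the pose as measured when the row begins, along the tool's axes as they then stand; what a row does not reach is not made up. A row lasts 1/10 s, in which the tool goes at most 50 mm and 8.59 degrees, less where a joint would pass 70% of its speed; a pose out of reach is approached as far as the arm can. A call with a gripper value outside its range is refused whole. The fingers move at their own pace and stop on an object; "grip_force" is the grip in N (left out, the last holds). Time passes only in rows, so rows that do not move let the fingers close. It gives the time, the measured TCP pose, the force and the opening at its end, in the units of the state.
- bot.state(): the state, without advancing time (a new reading comes with each control period).
- cams.capture(name): name is "scene" or "top" or "wrist"; returns the picture (384x512x3 uint8, red, green, blue); there is no depth.
- cams.get_calibration(name): a dict with "camera_matrix" (3x3 intrinsics, pixels), "R" (3x3) and "t" (3): a world point X has camera coordinates R X + t; the wrist camera has in their place "T_tool_cam" (4x4, takes a point from camera to tool coordinates, whose origin is the TCP and whose axes are the flange's). Camera axes: x right, y down, z forward; pixel columns grow to the right and rows downward; lengths in mm; the calibration is good to about 2 mm. A picture is of the moment at which its call begins: read the wrist's pose just before it. get_calibration takes no time and is no camera call.
- order.job_done(): hands the job in, once; it reports no verdict.
The state is a dict: "t": time; "joint_pos": joint angles; "joint_vel": joint speeds; "effort": joint torques, N m; "ee_pos": TCP position; "ee_rot": TCP orientation; "contact_force": force on the tool from outside, world axes, zero at the start; "moment": the same for the moment, N m; "grip_width": opening from 0.0 (shut) to 1.0 (fully open).
Only numpy, scipy, OpenCV 4.12 (cv2) and the standard library are available. Lean on these libraries where they do the work, as an engineer would, in place of code of your own. Each camera call takes 0.05 s, during which the arm holds its last target. There are 200 camera calls.

## Task

Slide the blue tray with its three syrup sample jars across the bench to the grading light, until its far side lies flush along the aluminium back rail and its left side just touches the orange stop on that rail. Where the stop is clamped is not known exactly: feel for the touch and do not push the stop along. Keep the tray on the bench, the jars standing in it, and leave the jug, the cup and the can alone.

Things in the scene. Friction and masses are not known exactly. Their poses are not given: they have to be found in the camera images.
- tray: loose open blue tray, 150 x 150 mm outside, 30 mm high, walls and floor 4 mm thick, 0.4 to 0.6 kg plus jars, too wide to grip; slides with an unknown drag of 2 to 10 N. Origin: centre of its underside; x to its far side (towards the rail), y to its left, z up. It starts turned at most 0.3 rad against the world, clear of the rail, on the robot's side, and to the right of the stop
- station: fixed grading station: aluminium back rail, 440 mm long, 30 high, 12 thick; 55 to 85 mm behind the rail's front face stands a grey light panel, 360 mm long, 78 high. Origin: on the bench, middle of the rail's front face (towards the robot); x points away from the robot across the rail, y along it to the left, z up. Turned at most 0.2 rad
- rail_left (a point): left end of the rail's front face, at bench height; axes as the station's. To its right an orange stop is clamped on the rail: 24 mm wide, 33 high, reaching 76 mm in front of the rail. Its right face, which the tray must touch, is square to the rail, 40 to 120 mm right of this point (not measured: feel for it). Over about 13 N it slips along the rail and stays; below, it is rigid
- jar_pale: small closed jar, pale gold, white lid, 38 mm diameter, 55 mm high, 0.09 kg, standing loose on the tray's floor near its right wall; origin: centre of its underside
- jar_amber: as jar_pale, but amber, in the middle of the tray
- jar_dark: as jar_pale, but dark brown, near the tray's left wall
- jug: bystander: white plastic syrup jug, 55 x 75 mm, 122 mm high, red cap; origin: centre of its underside
- cup: bystander: steel sample cup, 64 mm diameter at the rim, 85 mm high; origin: centre of its underside
- can: bystander: brass-coloured can, 68 mm diameter, 100 mm high; origin: centre of its underside
Not all that is in view belongs to the job. What is shaped like the jar_amber but green is not meant.

How it is judged:
By the outcome, as a careful person would: the job done as asked, in the order asked, and still so for the second after the job is handed in, with the robot touching nothing.
It also fails if it takes over 67 s, if anything falls off the work surface, if the arm or the gripper's body presses on something with over 40 N, if the wrist force passes 120 N, or if a joint passes its speed limit or range.

## Working session

There is one attempt and no reset: what is moved stays moved. The work goes in short steps, Python scripts to look and compute and a tool call to move; the robot and the scene stay as the last step left them, time stands still between calls to the robot, and variables do not carry over. Pictures are saved under pics/ and viewed, about 8 in all and at most 12, crops included, and the job is handed in when it is done.

Besides the shell and the picture viewer there is one more tool, called after "Emit:" as name(argument=value, ...), one argument or row to a line, values as JSON. jog_arm: Moves the arm, as the interface text tells. Its arguments: {"type":"object","properties":{"commands":{"type":"array"},"grip_force":{"type":"number"}},"required":["commands"]}

```bash
mkdir -p pics; ls; cat > h.py <<'E'
import numpy as np,cv2
from plant import bot,cams,order
def snap(n,f):
    im=cams.capture(n); cv2.imwrite(f'pics/{f}.png',im[:,:,::-1]); return im
def ray(n,uv,z):
    c=cams.get_calibration(n);K,R,t=[np.array(c[k],float) for k in("camera_matrix","R","t")]
    t=t.ravel();o=-R.T@t;d=R.T@np.linalg.inv(K)@np.array([uv[0],uv[1],1.]);return o+d*(z-o[2])/d[2]
def proj(n,X):
    c=cams.get_calibration(n);K,R,t=[np.array(c[k],float) for k in("camera_matrix","R","t")]
    p=K@(R@np.array(X,float)+t.ravel());return p[:2]/p[2]
E
python3 - <<'E'
from h import *
a=snap('top','top0');b=snap('scene','scene0')
cv2.imwrite('pics/both.png',cv2.resize(np.hstack([a,b]),(800,300))[:,:,::-1])
s=bot.state();print({k:np.round(v,3) for k,v in s.items()})
for n in('top','scene'):
    c=cams.get_calibration(n);R=np.array(c['R']);print(n,-R.T@np.array(c['t']).ravel(),np.array(c['camera_matrix'])[0])
E
```

```text
pics
{'t': np.float64(0.1), 'joint_pos': array([ 1.042,  0.381,  1.298,  0.   ,  1.464, -0.215]), 'joint_vel': array([ 0.   , -0.004, -0.002,  0.   , -0.001, -0.001]), 'effort': array([ 3.0000e-03, -4.4922e+01, -2.3166e+01, -0.0000e+00,  4.0000e-03,
       -0.0000e+00]), 'ee_pos': array([169.62 , 522.909, 230.779]), 'ee_rot': array([-0.   ,  0.156,  0.988, -0.001]), 'contact_force': array([ 0.252, -0.211,  0.82 ]), 'moment': array([-0.005, -0.022, -0.047]), 'grip_width': np.float64(1.002)}
top [444.20582146 -76.58137694 963.63387905] [370.33266242   0.         259.4313556 ]
scene [1271.45095478 -109.89106567  698.28108505] [377.83570654   0.         254.33966813]
```

View pics/top0.png

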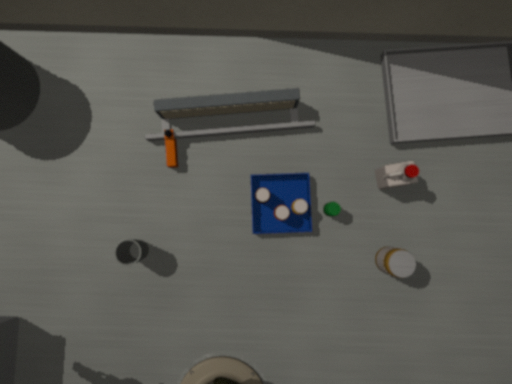

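View pics/scene0.png

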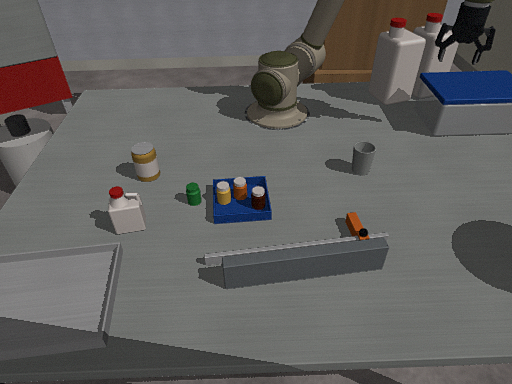

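Top view: tray centred (281,204), with lids at (263,195), (282,212) and (300,206). Rail runs (147,136) to (316,124) with the orange stop at (171,150). The green decoy is outside the tray at (332,209), the jug at (400,173), the can at (400,262) and the cup at (130,251). What could be mistaken: the blue lid (scene 470,85) for the tray, and green (332,209) for a jar. The tray is the open blue box at (281,204).

```bash
cat > meas.py <<'E'
from h import *
def tray(im,z=30):
    hsv=cv2.cvtColor(im,cv2.COLOR_RGB2HSV)
    m=cv2.inRange(hsv,(105,120,40),(130,255,255)); 
    n,l,st,_=cv2.connectedComponentsWithStats(m); m=(l==1+np.argmax(st[1:,4])).astype(np.uint8)
    c=max(cv2.findContours(m,0,2)[0],key=cv2.contourArea)
    h=cv2.convexHull(c).reshape(-1,2).astype(float)
    w=np.array([ray('top',p,z)[:2] for p in h],np.float32)
    return cv2.minAreaRect(w),h
E
python3 - <<'E'
from meas import *
im=cv2.imread('pics/top0.png')[:,:,::-1].copy()
r,h=tray(im);print(r);print(cv2.boxPoints(r))
hsv=cv2.cvtColor(im,cv2.COLOR_RGB2HSV)
m=cv2.inRange(hsv,(5,180,120),(18,255,255));m[:100]=0;m[200:]=0;m[:,230:]=0
p=cv2.findNonZero(m);w=np.array([ray('top',q,33)[:2] for q in p.reshape(-1,2)],np.float32);rr=cv2.minAreaRect(w);print('stop',rr,cv2.boxPoints(rr))
for q in((147,136),(316,124)):print('rail',ray('top',q,30))
for n,q in dict(dark=(263,195),amber=(282,212),pale=(300,206),green=(332,209)).items():print(n,ray('top',q,59 if n!='green' else 55)[:2])
z=cv2.resize(im[80:250,130:350],None,fx=3.6,fy=3.5,interpolation=2);z=cv2.convertScaleAbs(z,alpha=1.6)
cv2.imwrite('pics/crop0.png',z[:,:,::-1])
E
```

```text
((496.2332763671875, -136.06277465820312), (148.01568603515625, 147.86851501464844), 3.5035550594329834)
[[ 417.84558   -66.78935 ]
 [ 426.8819   -214.38152 ]
 [ 574.621    -205.3362  ]
 [ 565.58466   -57.744034]]
stop ((621.820556640625, 149.5261993408203), (73.70743560791016, 20.785839080810547), 8.131476402282715) [[583.8673  154.60185]
 [586.8074  134.02498]
 [659.7738  144.45055]
 [656.83374 165.02742]]
rail [659.1182355  210.50669509  30.        ]
rail [ 702.01918688 -222.36455977   30.        ]
dark [512.93006658 -89.73347834]
amber [ 472.52693774 -137.06622166]
pale [ 488.26170632 -180.79025946]
green [ 483.06177767 -259.93775822]
```

View pics/crop0.png

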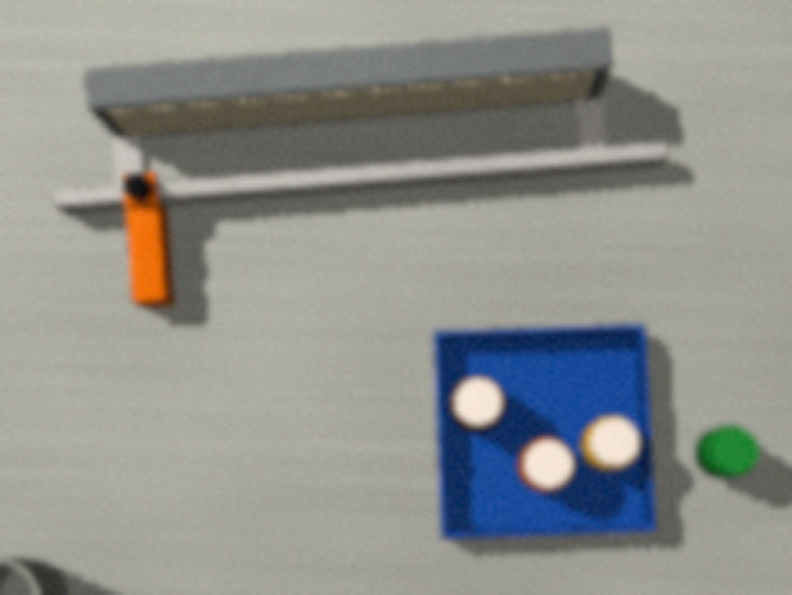

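Crop: one open blue tray (436–655, 330–537) holding the three jars. Green is outside, and the stop's right face is near crop column 165. Tray size measures 148 mm and the rail 435 mm, so both are plausible. Plan: push the near wall with both open fingers so the tray squares up to the rail, then push the right wall along the rail to the stop, watching the force.

Emit:
jog_arm(
  commands=[
    [[-30,-26,2],0,1],
    [[-30,-26,2],0,1],
    [[-30,-26,2],0,1],
    [[-30,-26,2],0,1],
    [[-30,-26,2],0,1],
    [[-30,-26,2],0,1],
    [[-30,-26,2],0,1],
    [[-30,-26,2],0,1],
    [[-30,-26,2],0,1],
    [[-30,-26,2],0,1],
    [[0,0,0],-7.1,1],
    [[0,0,0],-7.1,1],
    [[0,0,0],-7.1,1],
  ],
)

```text
t: 1.4
ee_pos: [381.0, 168.3, 206.6]
ee_rot: [-0.003, -0.035, 0.999, -0.002]
contact_force: [-0.3, 0.3, 0.1]
grip_width: 1.002
```

```bash
cat >> h.py <<'E'
from scipy.spatial.transform import Rotation as Ro
def go(xyz,yang):
    s=bot.state();q=s['ee_rot'];R=Ro.from_quat([q[1],q[2],q[3],q[0]]).as_matrix()
    d=R.T@(np.array(xyz)-s['ee_pos']);a=np.arctan2(R[1,1],R[0,1])
    print('t',round(float(s['t']),2),'pos',np.round(s['ee_pos'],1),'F',np.round(s['contact_force'],1),'yang',round(a,3),'j6',np.round(s['joint_pos'][5],2),'tilt',np.round(R[:,2],3))
    print(' tool shift',np.round(d,1),'turn deg',np.round(-np.degrees(yang-a),2))
E
python3 -c "
from h import *
go([372,-138,150],np.pi/2+.061)"
```

```text
t 1.4 pos [381.  168.3 206.6] F [-0.3  0.3  0.1] yang 1.64 j6 -1.51 tilt [-0.006 -0.004 -1.   ]
 tool shift [  29.9 -304.7   57.9] turn deg 0.49
```

Emit:
jog_arm(
  commands=[
    [[3.7,-38,7],0,1],
    [[3.7,-38,7],0,1],
    [[3.7,-38,7],0,1],
    [[3.7,-38,7],0,1],
    [[3.7,-38,7],0,1],
    [[3.7,-38,7],0,1],
    [[3.7,-38,7],0,1],
    [[3.7,-38,7],0.5,1],
  ],
)

```text
t: 2.2
ee_pos: [372.8, -144.8, 149.6]
ee_rot: [-0.003, -0.037, 0.999, -0.001]
contact_force: [1.2, 0.8, 0.3]
grip_width: 1.0
```

```bash
python3 -c "
from h import *
go([374,-139,0],np.pi/2+.061)"
```

```text
t 2.2 pos [ 372.8 -144.8  149.6] F [1.2 0.8 0.3] yang 1.644 j6 -2.31 tilt [-0.005 -0.003 -1.   ]
 tool shift [ -2.4   6.1 149.6] turn deg 0.7
```

Emit:
jog_arm(
  commands=[
    [[0,3,35],0.7,1],
    [[0,3,35],0,1],
    [[0,0,35],0,1],
    [[0,0,25],0,1],
    [[0,0,8],0,1],
    [[0,0,0],0,1],
  ],
)

```text
t: 2.8
ee_pos: [372.0, -145.4, 6.0]
ee_rot: [-0.002, -0.026, 1.0, -0.002]
contact_force: [0.0, -0.7, -0.2]
grip_width: 1.001
```

```bash
python3 -c "
from h import *
snap('wrist','w0')
go([400,-139,0],np.pi/2+.061)"
```

```text
t 2.85 pos [ 372.2 -145.6    6.5] F [-0.4 -0.3  0.1] yang 1.622 j6 -2.28 tilt [-0.003 -0.005 -1.   ]
 tool shift [-28.1   5.2   6.4] turn deg -0.56
```

View pics/w0.png

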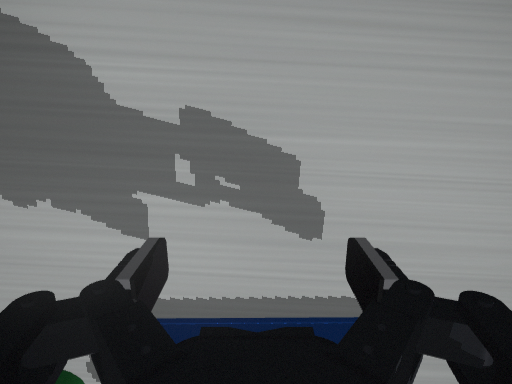

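Wrist view: the near wall (rows 318–345) is parallel to both fingers (tips near columns 150 and 360), with a gap between. Lower a little and approach.

Emit:
jog_arm(
  commands=[
    [[-6,3,5],-0.5,1],
    [[-8,3,2],0,1],
    [[-8,0,0],0,1],
    [[-5,0,0],0,1],
    [[-5,0,0],0,1],
    [[-5,0,0],0,1],
    [[-5,0,0],0,1],
  ],
)

```text
t: 3.55
ee_pos: [417.1, -136.3, 1.1]
ee_rot: [-0.001, -0.031, 1.0, -0.003]
contact_force: [-6.8, -1.7, 3.3]
grip_width: 1.0
```

```bash
python3 -c "
from h import *
go([500,-139,0],np.pi/2+.061)"
```

```text
t 3.55 pos [ 417.1 -136.3    1.1] F [-6.8 -1.7  3.3] yang 1.633 j6 -2.21 tilt [-0.002 -0.007 -1.   ]
 tool shift [-82.6  -7.9   0.9] turn deg 0.06
```

Emit:
jog_arm(
  commands=[
    [[-5,0,0],-0.2,1],
    [[-5,0,0],-0.2,1],
    [[-5,0,0],-0.2,1],
    [[-5,0,0],-0.2,1],
    [[-5,0,0],-0.2,1],
    [[-5,0,0],-0.2,1],
    [[-5,0,0],-0.2,1],
    [[-5,0,0],-0.2,1],
    [[-5,0,0],-0.2,1],
    [[-5,0,0],-0.2,1],
    [[-5,0,0],-0.2,1],
    [[-5,0,0],0,1],
    [[-5,0,0],0,1],
    [[-3,0,0],0,1],
  ],
)

```text
t: 4.95
ee_pos: [465.9, -127.0, 0.9]
ee_rot: [-0.028, -0.051, 0.998, 0.003]
contact_force: [-10.4, -4.1, 7.8]
grip_width: 1.005
```

```bash
python3 - <<'E'
from meas import *
im=snap('top','top1')
go([500,-139,0],np.pi/2+.099)
print(tray(im)); b=tray(im)[1]; print(cv2.boxPoints(tray(im)[0]))
g=im.astype(float).sum(2)
# rail front edge: steepest brightness drop going down in each column
px=[]
for c in range(185,312,6):
    y0=134-(c-175)*10/140; r=np.arange(int(y0)-6,int(y0)+9); d=np.diff(g[r,c]);k=np.argmin(d)
    px.append((c+.0,r[k]+1.0))
w=np.array([ray('top',p,30)[:2] for p in px]);P=np.polyfit(w[:,1],w[:,0],1);print('rail x=',P,'resid',np.round(w[:,0]-np.polyval(P,w[:,1]),1),'yaw',-np.arctan(P[0]))
z=cv2.convertScaleAbs(cv2.resize(im[80:250,130:350],None,fx=3.6,fy=3.5,interpolation=2),alpha=1.6)
cv2.imwrite('pics/crop1.png',z[:,:,::-1])
E
```

```text
t 5.0 pos [ 466.1 -127.     0.9] F [-8.7 -2.2  7.1] yang 1.673 j6 -2.15 tilt [-0.056  0.003 -0.998]
 tool shift [-32.5 -15.4  -1. ] turn deg 0.19
(((577.94775390625, -120.2841796875), (98.88922882080078, 148.98658752441406), 3.5033509731292725), array([[301., 151.],
       [302., 152.],
       [303., 156.],
       [305., 177.],
       [305., 189.],
       [249., 191.],
       [248., 191.],
       [246., 167.],
       [246., 155.],
       [252., 154.],
       [290., 151.]]))
[[ 524.04346   -48.951508]
 [ 533.1476   -197.65967 ]
 [ 631.85205  -191.61685 ]
 [ 622.7479    -42.90869 ]]
rail x= [-1.12208330e-01  6.74964696e+02] resid [-0.6  0.7 -0.6  0.7 -0.6  0.7 -0.6  0.7 -0.6  0.7 -0.7  0.7 -0.7  0.6
 -0.7  0.6 -0.7  0.6 -0.7  0.6 -0.7  0.6] yaw 0.11174092794674576
```

View pics/crop1.png

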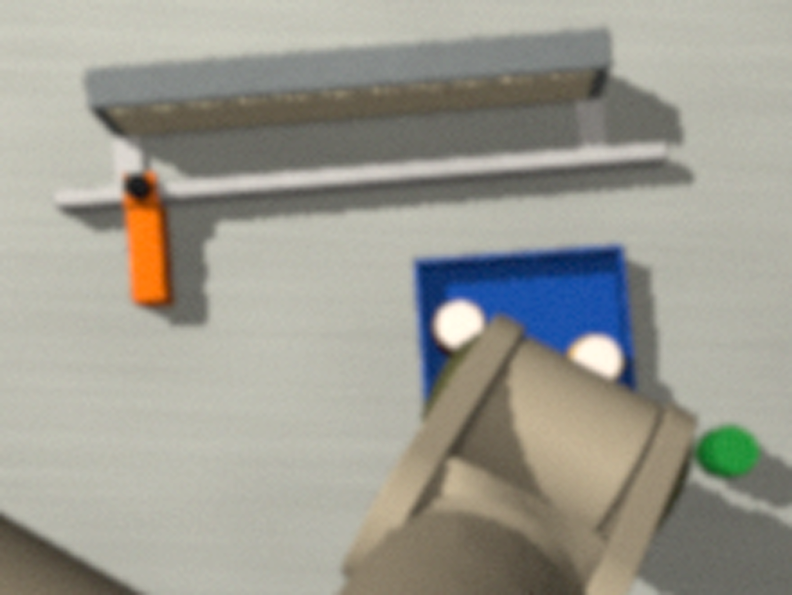

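View: the tray moved about 55 mm toward the rail with the jars standing. Pushing tilts the tool slightly each row, so I'll use fewer, larger rows. About 60 mm remains.

Emit:
jog_arm(
  commands=[
    [[-10,0,0],0,1],
    [[-14,0,0],0,1],
    [[-14,0,0],0,1],
    [[-14,0,0],0,1],
  ],
)

```text
t: 5.4
ee_pos: [507.4, -120.3, -0.6]
ee_rot: [-0.042, -0.051, 0.998, 0.006]
contact_force: [-17.7, -2.8, 15.6]
grip_width: 0.999
```

```bash
python3 - <<'E'
from meas import *
im=snap('top','top2')
go([500,-139,0],np.pi/2+.105)
r,h=tray(im);print(cv2.boxPoints(r)); print(h.tolist())
b=cv2.boxPoints(r)
E
```

```text
t 5.45 pos [ 510.  -120.4   -0.7] F [-4.8  0.6  2.2] yang 1.673 j6 -2.1 tilt [-0.08   0.007 -0.997]
 tool shift [ 11.9 -17.5  -0. ] turn deg -0.18
[[ 585.17145   -41.26706 ]
 [ 597.0203   -189.3998  ]
 [ 676.3184   -183.05687 ]
 [ 664.46954   -34.924133]]
[[299.0, 134.0], [300.0, 138.0], [301.0, 143.0], [302.0, 154.0], [302.0, 164.0], [246.0, 167.0], [245.0, 165.0], [243.0, 139.0], [244.0, 138.0], [249.0, 137.0], [261.0, 136.0], [289.0, 134.0]]
```

Emit:
jog_arm(
  commands=[
    [[-10,0,0],0,1],
    [[-10,0,0],0,1],
  ],
)

```text
t: 5.65
ee_pos: [524.7, -117.8, -1.3]
ee_rot: [-0.047, -0.051, 0.998, 0.006]
contact_force: [-35.3, -10.8, 25.8]
grip_width: 1.0
```

```bash
python3 - <<'E'
from meas import *
im=snap('top','top3')
go([500,-139,0],np.pi/2+.105)
r,h=tray(im);print(cv2.boxPoints(r)); print(h.tolist())
E
```

```text
t 5.7 pos [ 524.5 -117.9   -1.4] F [-16.3  -2.8  13.9] yang 1.673 j6 -2.08 tilt [-0.097  0.008 -0.995]
 tool shift [ 26.5 -18.4   0.8] turn deg -0.14
[[ 613.35645   -36.72786 ]
 [ 625.3601   -186.11806 ]
 [ 692.44543  -180.72768 ]
 [ 680.4418    -31.337479]]
[[299.0, 128.0], [300.0, 134.0], [301.0, 145.0], [301.0, 153.0], [245.0, 156.0], [244.0, 155.0], [242.0, 137.0], [242.0, 132.0], [248.0, 131.0], [285.0, 128.0]]
```

Force jumped to 35 N and then eased to 16 N, and the far edge lies on the rail line, so the tray is at the rail. Back off, lift, and go round to the right side.

Emit:
jog_arm(
  commands=[
    [[15,0,0],0,1],
    [[25,0,-5],0,1],
    [[10,0,-40],0,1],
    [[0,0,-45],0,1],
    [[0,0,-45],0,1],
    [[0,0,-20],8.5,1],
    [[0,0,0],8.5,1],
    [[0,0,0],8.5,1],
    [[0,0,0],8.5,1],
    [[0,0,0],8.5,1],
    [[0,0,0],8.5,1],
    [[0,0,0],8.5,1],
    [[0,0,0],8.5,1],
    [[0,0,0],8.5,1],
    [[0,0,0],8.5,1],
    [[0,0,0],5,1],
  ],
)

```text
t: 7.3
ee_pos: [490.0, -123.3, 166.5]
ee_rot: [-0.039, 0.679, 0.733, -0.03]
contact_force: [-0.0, 0.3, 0.1]
grip_width: 1.001
```

```bash
python3 - <<'E'
from meas import *
im=snap('top','top4')
go([626,-250,140],.105)
r,h=tray(im);print(r,cv2.boxPoints(r)); print(h.tolist())
print('jug cap',ray('top',(411,171),122),'can',ray('top',(401,263),100))
E
```

```text
t 7.35 pos [ 490.  -123.3  166.5] F [ 0.   0.6 -0.2] yang 0.074 j6 -0.53 tilt [-0.098  0.008 -0.995]
 tool shift [-136.6  128.2   12.1] turn deg -1.77
((663.378662109375, -147.1328582763672), (52.68886947631836, 70.78196716308594), 6.370982646942139) [[ 633.2697   -114.883766]
 [ 641.1241   -185.22859 ]
 [ 693.4876   -179.38196 ]
 [ 685.63324  -109.037125]]
[[298.0, 127.0], [299.0, 128.0], [300.0, 134.0], [301.0, 145.0], [301.0, 146.0], [300.0, 147.0], [295.0, 145.0], [279.0, 137.0], [272.0, 130.0], [273.0, 129.0], [297.0, 127.0]]
jug cap [ 572.04421948 -427.71668064  122.        ] can [ 360.79382114 -410.75524329  100.        ]
```

View pics/top4.png

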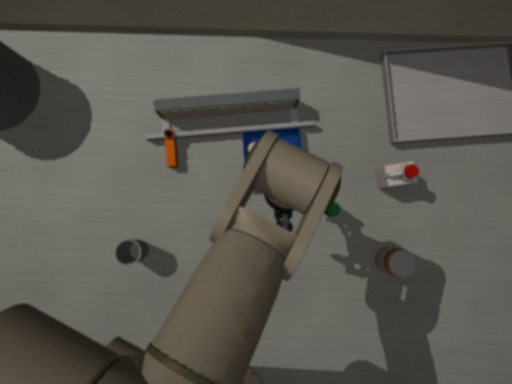

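View: the tray's visible part (245–300, 127–150) is against the rail and the stop (171,150) is untouched. Bystanders unmoved; continue to the tray's right.

Emit:
jog_arm(
  commands=[
    [[-34,32,3],-1.9,1],
    [[-34,32,3],0,1],
    [[-34,32,3],0,1],
    [[-34,32,3],0,1],
    [[0,0,0],0,1],
  ],
)

```text
t: 7.85
ee_pos: [633.0, -248.0, 137.6]
ee_rot: [-0.04, 0.663, 0.747, -0.03]
contact_force: [-1.3, -0.2, -0.5]
grip_width: 0.999
```

```bash
python3 - <<'E'
from meas import *
im=snap('top','top5')
go([626,-250,3],.108)
r,h=tray(im);print(r,cv2.boxPoints(r)); print(h.tolist())
E
```

```text
t 7.9 pos [ 631.8 -246.3  138.6] F [-0.7  0.9 -1. ] yang 0.12 j6 -0.65 tilt [-0.1    0.01  -0.995]
 tool shift [ -6.    7.1 135.4] turn deg 0.71
((611.1083374023438, -112.05888366699219), (148.94369506835938, 145.32423400878906), 6.551560401916504) [[ 528.8323    -48.368313]
 [ 545.4133   -192.74353 ]
 [ 693.3844   -175.74945 ]
 [ 676.80334   -31.374237]]
[[298.0, 128.0], [298.0, 129.0], [296.0, 146.0], [295.0, 148.0], [271.0, 185.0], [269.0, 187.0], [260.0, 188.0], [247.0, 188.0], [246.0, 182.0], [242.0, 136.0], [242.0, 132.0], [251.0, 131.0], [261.0, 130.0], [273.0, 129.0], [286.0, 128.0]]
```

Emit:
jog_arm(
  commands=[
    [[0,2,35],0.7,1],
    [[-2,2,35],0,1],
    [[-2,2,30],0,1],
    [[0,0,22],0,1],
    [[0,0,10],0,1],
    [[0,0,0],0,1],
  ],
)

```text
t: 8.5
ee_pos: [623.6, -244.5, 6.8]
ee_rot: [-0.039, 0.664, 0.746, -0.029]
contact_force: [0.4, -0.0, -0.0]
grip_width: 1.001
```

```bash
python3 - <<'E'
from h import *
snap('wrist','w1')
go([620,-217,3],.11)
E
```

```text
t 8.55 pos [ 624.1 -244.7    7.7] F [-0.1  0.2  0.2] yang 0.117 j6 -0.64 tilt [-0.096  0.008 -0.995]
 tool shift [27.9 -0.4  5.3] turn deg 0.41
```

View pics/w1.png

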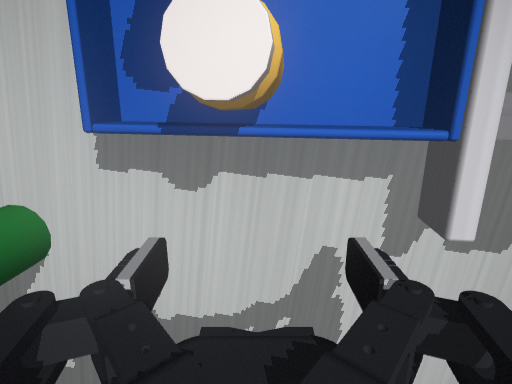

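Wrist view: the right wall rim (85,130)–(460,138) is parallel to the fingers. The far rim meets the rail at column ~463, the pale jar is standing (220,45), and green is clear at (20,245). Approach and push left.

Emit:
jog_arm(
  commands=[
    [[12,0,3],0.4,1],
    [[12,0,2],0,1],
    [[10,0,0],0,1],
    [[6,0,0],0,1],
    [[8,0,0],0,1],
    [[12,0,0],0,1],
    [[14,0,0],0,1],
    [[14,0,0],0,1],
    [[14,0,0],0,1],
  ],
)

```text
t: 9.45
ee_pos: [613.4, -137.4, 8.6]
ee_rot: [-0.033, 0.667, 0.744, -0.029]
contact_force: [0.5, -3.4, -2.2]
grip_width: 0.999
```

```bash
cat > look.py <<'E'
from meas import *
import sys
im=snap('top',sys.argv[1])
go([620,-217,3],.11)
r,h=tray(im);print(cv2.boxPoints(r).round(1).tolist(),round(r[2],2),np.round(r[1],1)); print(h.tolist())
E
python3 look.py top6
```

```text
t 9.5 pos [ 613.  -134.7    8.7] F [-0.5  2.3 -0.6] yang 0.111 j6 -0.49 tilt [-0.089  0.003 -0.996]
 tool shift [-82.6  -1.7   4.8] turn deg 0.05
[[537.5, 16.299999237060547], [544.9000244140625, -53.900001525878906], [677.5999755859375, -39.900001525878906], [670.2000122070312, 30.200000762939453]] 6.0 [133.5  70.5]
[[245.0, 132.0], [233.0, 170.0], [232.0, 172.0], [223.0, 185.0], [222.0, 185.0], [218.0, 140.0], [218.0, 134.0], [225.0, 133.0], [238.0, 132.0]]
```

Emit:
jog_arm(
  commands=[
    [[-6,0,4],0,1],
    [[0,0,4],0,1],
    [[8,0,0],0,1],
    [[12,0,0],0,1],
    [[14,0,0],0,1],
    [[14,0,0],0,1],
    [[14,0,0],0,1],
    [[14,0,0],0,1],
    [[14,0,0],0,1],
    [[10,0,0],0,1],
  ],
)

```text
t: 10.5
ee_pos: [601.2, -35.6, 0.8]
ee_rot: [-0.033, 0.667, 0.744, -0.029]
contact_force: [0.7, -2.8, -2.1]
grip_width: 1.001
```

```bash
python3 look.py top7
```

```text
t 10.55 pos [600.9 -34.1   0.9] F [-0.1  2.1  0.7] yang 0.11 j6 -0.34 tilt [-0.089  0.002 -0.996]
 tool shift [-183.9   -1.3   -4.1] turn deg 0.02
[[552.7000122070312, 126.30000305175781], [554.4000244140625, 90.5], [662.4000244140625, 95.4000015258789], [660.7999877929688, 131.1999969482422]] 2.61 [108.1  35.8]
[[192.0, 136.0], [192.0, 138.0], [182.0, 177.0], [181.0, 178.0], [180.0, 172.0], [179.0, 162.0], [178.0, 147.0], [178.0, 138.0], [179.0, 137.0], [187.0, 136.0]]
```

Emit:
jog_arm(
  commands=[
    [[2,0,0],0,1],
    [[2,0,0],0,1],
  ],
)

```text
t: 10.75
ee_pos: [600.6, -29.5, 1.1]
ee_rot: [-0.033, 0.666, 0.744, -0.029]
contact_force: [0.4, -3.5, -2.5]
grip_width: 1.0
```

```bash
python3 - <<'E'
from h import *
go([600,-30,1],.11)
im=cams.capture('scene')
z=cv2.convertScaleAbs(cv2.resize(im[170:300,220:400],(800,578),interpolation=2),alpha=1.5)
cv2.imwrite('pics/s8.png',z[:,:,::-1])
E
```

```text
t 10.75 pos [600.6 -29.5   1.1] F [ 0.4 -3.5 -2.5] yang 0.111 j6 -0.34 tilt [-0.089  0.001 -0.996]
 tool shift [-0.4 -0.6  0.1] turn deg 0.07
```

View pics/s8.png

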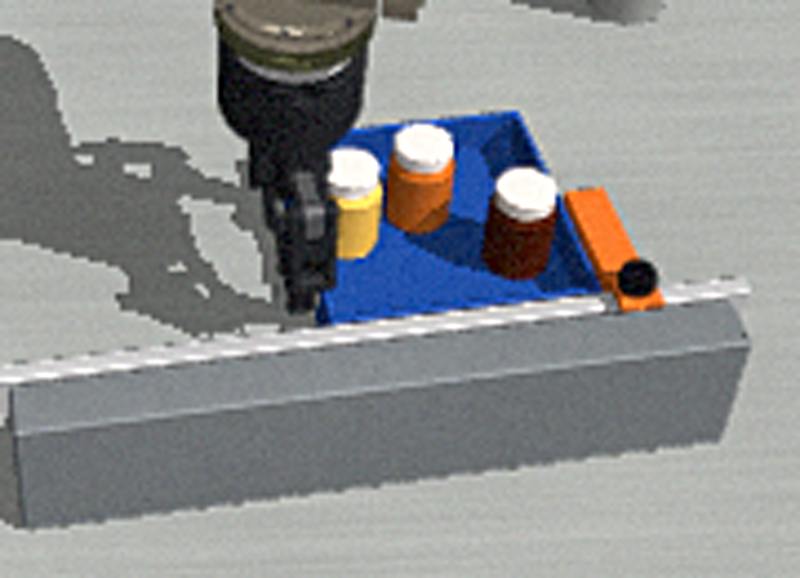

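Scene crop: all jars are standing. A narrow gap remains between the tray's left wall (~560,200) and the stop (570,200). Steady drag is about 3 N, so now feel in small steps.

Emit:
jog_arm(
  commands=[
    [[1,0,0],0,1],
  ],
)

```text
t: 10.9
ee_pos: [600.5, -28.8, 1.1]
ee_rot: [-0.033, 0.666, 0.744, -0.029]
contact_force: [0.1, -4.9, -2.0]
grip_width: 1.004
```

Emit:
jog_arm(
  commands=[
    [[1,0,0],0,1],
  ],
)

```text
t: 11.0
ee_pos: [600.5, -28.3, 1.2]
ee_rot: [-0.033, 0.667, 0.744, -0.029]
contact_force: [0.2, -3.5, -2.0]
grip_width: 1.001
```

Emit:
jog_arm(
  commands=[
    [[1,0,0],0,1],
  ],
)

```text
t: 11.1
ee_pos: [600.4, -27.7, 1.2]
ee_rot: [-0.033, 0.667, 0.744, -0.029]
contact_force: [-0.3, -3.4, -1.9]
grip_width: 0.997
```

Emit:
jog_arm(
  commands=[
    [[1,0,0],0,1],
    [[1,0,0],0,1],
  ],
)

```text
t: 11.3
ee_pos: [600.4, -27.6, 1.2]
ee_rot: [-0.032, 0.667, 0.744, -0.03]
contact_force: [0.4, -8.3, -2.7]
grip_width: 1.001
```

Emit:
jog_arm(
  commands=[
    [[1,0,0],0,1],
    [[1,0,0],0,1],
  ],
)

```text
t: 11.5
ee_pos: [600.4, -27.6, 1.2]
ee_rot: [-0.031, 0.667, 0.744, -0.031]
contact_force: [-0.6, -7.8, -2.1]
grip_width: 1.002
```

Emit:
jog_arm(
  commands=[
    [[1,0,0],0,1],
  ],
)

```text
t: 11.6
ee_pos: [600.4, -27.7, 1.2]
ee_rot: [-0.03, 0.667, 0.744, -0.032]
contact_force: [0.2, -7.8, -2.3]
grip_width: 0.998
```

Emit:
jog_arm(
  commands=[
    [[1,0,0],0,1],
  ],
)

```text
t: 11.7
ee_pos: [600.4, -27.7, 1.3]
ee_rot: [-0.03, 0.667, 0.744, -0.032]
contact_force: [-0.5, -7.3, -2.1]
grip_width: 1.001
```

Touch felt: motion stalled at y = -27.6 while force rose from 3.5 to 8 N, below the 13 N slip limit. Back off and check the fit.

Emit:
jog_arm(
  commands=[
    [[-5,0,0],0,1],
    [[-20,0,0],0,1],
    [[-30,0,-10],0,1],
    [[-30,0,-35],0,1],
    [[-30,0,-45],0,1],
    [[-30,0,-45],0,1],
    [[-20,0,-20],0,1],
    [[-20,0,0],0,1],
  ],
)

```text
t: 12.5
ee_pos: [633.9, -209.3, 155.8]
ee_rot: [-0.033, 0.666, 0.745, -0.03]
contact_force: [0.6, 0.3, -0.6]
grip_width: 0.998
```

```bash
cat > fin.py <<'E'
from meas import *
import sys
im=snap('top',sys.argv[1])
go([446,-34,150],np.pi/2+.11)
r,h=tray(im);print(cv2.boxPoints(r).round(1).tolist(),round(r[2],2),np.round(r[1],1))
# left and far edges of tray by sub-pixel line through hull
z=cv2.convertScaleAbs(cv2.resize(im[115:205,140:260],(800,600),interpolation=2),alpha=1.7)
cv2.imwrite('pics/%s_c.png'%sys.argv[1],z[:,:,::-1])
hsv=cv2.cvtColor(im,cv2.COLOR_RGB2HSV);m=cv2.inRange(hsv,(5,180,120),(18,255,255));m[:100]=0;m[200:]=0;m[:,230:]=0
w=np.array([ray('top',q,33)[:2] for q in cv2.findNonZero(m).reshape(-1,2)],np.float32);print('stop',cv2.boxPoints(cv2.minAreaRect(w)).round(1).tolist())
E
python3 fin.py top9
```

```text
t 12.55 pos [ 633.5 -212.5  154.4] F [-1.4 -2.2 -0.9] yang 0.11 j6 -0.59 tilt [-0.09  -0.    -0.996]
 tool shift [ 197.8 -165.7   21.3] turn deg -90.0
[[508.8999938964844, 122.80000305175781], [525.4000244140625, -24.799999237060547], [674.2000122070312, -8.199999809265137], [657.7000122070312, 139.39999389648438]] 6.37 [149.7 148.5]
stop [[583.2999877929688, 154.5], [586.2999877929688, 133.6999969482422], [676.0, 146.5], [673.0999755859375, 167.3000030517578]]
```

View pics/top9_c.png

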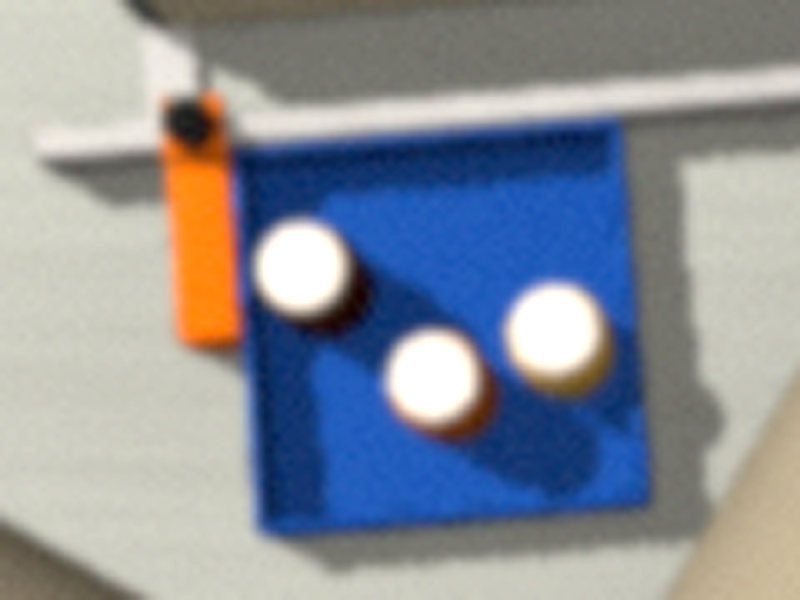

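Crop: the left wall lies along the stop's right face with no gap visible. The far side meets the rail, and all three jars stand. I'll confirm flushness with one gentle press on the near side.

Emit:
jog_arm(
  commands=[
    [[34,-18,0],0,1],
    [[34,-18,0],0,1],
    [[34,-18,0],0,1],
    [[34,-18,0],0,1],
    [[34,-18,0],0,1],
    [[34,-18,0],0,1],
    [[34,-18,0],0,1],
    [[34,-18,0],0,1],
    [[0,0,0],-8.2,1],
    [[0,0,0],-8.2,1],
    [[0,0,0],-8.2,1],
    [[0,0,0],-8.2,1],
    [[0,0,0],-8.2,1],
    [[0,0,0],-8.2,1],
    [[0,0,0],-8.2,1],
    [[0,0,0],-8.2,1],
    [[0,0,0],-8.2,1],
    [[0,0,0],-8.2,1],
  ],
)

```text
t: 14.35
ee_pos: [447.8, 59.4, 169.2]
ee_rot: [-0.048, -0.011, 0.999, 0.011]
contact_force: [0.5, -0.2, -1.1]
grip_width: 1.0
```

```bash
python3 - <<'E'
from h import *
go([457,42,3],np.pi/2+.11)
E
```

```text
t 14.35 pos [447.8  59.4 169.2] F [ 0.5 -0.2 -1.1] yang 1.593 j6 -1.73 tilt [-0.096  0.021 -0.995]
 tool shift [-24.6 -21.5 164.1] turn deg -5.05
```

Emit:
jog_arm(
  commands=[
    [[-6,-8,20],-5.1,1],
    [[-6,-7,35],0,1],
    [[-6,-6,35],0,1],
    [[-4,0,35],0,1],
    [[0,0,30],0,1],
    [[0,0,8],0,1],
    [[0,0,0],0,1],
  ],
)

```text
t: 15.05
ee_pos: [456.4, 46.5, 0.7]
ee_rot: [-0.045, -0.06, 0.997, 0.016]
contact_force: [0.1, -0.3, 0.2]
grip_width: 1.001
```

```bash
python3 - <<'E'
from h import *
go([497,46.4,2],np.pi/2+.11)
E
```

```text
t 15.05 pos [456.4  46.5   0.7] F [ 0.1 -0.3  0.2] yang 1.689 j6 -1.86 tilt [-0.091  0.026 -0.995]
 tool shift [-40.   -4.8  -5. ] turn deg 0.45
```

Emit:
jog_arm(
  commands=[
    [[-10,-1,-1.5],0.45,1],
    [[-12,-1,-1.5],0,1],
    [[-10,-1,-1],0,1],
    [[-6,0,-0.7],0,1],
    [[-1,0,0],0,1],
  ],
)

```text
t: 15.55
ee_pos: [502.8, 48.0, 8.8]
ee_rot: [-0.039, -0.055, 0.998, 0.015]
contact_force: [0.2, 0.2, 0.3]
grip_width: 1.001
```

Emit:
jog_arm(
  commands=[
    [[-2,0,0],0,1],
    [[-2,0,0],0,1],
  ],
)

```text
t: 15.75
ee_pos: [506.5, 48.5, 9.4]
ee_rot: [-0.039, -0.055, 0.998, 0.015]
contact_force: [-7.0, -5.2, 3.3]
grip_width: 0.998
```

Emit:
jog_arm(
  commands=[
    [[-1.5,0,0],0,1],
    [[-1.5,0,0],0,1],
  ],
)

```text
t: 15.95
ee_pos: [506.3, 48.4, 9.4]
ee_rot: [-0.043, -0.055, 0.997, 0.015]
contact_force: [-7.1, -2.7, 5.9]
grip_width: 0.998
```

Emit:
jog_arm(
  commands=[
    [[-3,0,0],0,1],
  ],
)

```text
t: 16.05
ee_pos: [506.4, 48.5, 9.4]
ee_rot: [-0.047, -0.055, 0.997, 0.014]
contact_force: [-15.4, -5.8, 14.1]
grip_width: 1.002
```

Emit:
jog_arm(
  commands=[
    [[-4,0,0],0,1],
  ],
)

```text
t: 16.15
ee_pos: [506.3, 48.5, 9.4]
ee_rot: [-0.052, -0.055, 0.997, 0.014]
contact_force: [-21.1, -7.2, 20.2]
grip_width: 1.0
```

The tray is rigid at 21 N with no motion, so it is flush on the rail. Retract and do the last check.

Emit:
jog_arm(
  commands=[
    [[6,0,0],0,1],
    [[20,0,0],0,1],
    [[30,0,-5],0,1],
    [[20,0,-35],0,1],
    [[10,0,-45],0,1],
    [[10,0,-45],0,1],
    [[20,-40,-20],0,1],
    [[20,-40,0],0,1],
    [[10,-40,0],0,1],
    [[0,-40,0],0,1],
    [[0,-40,0],0,1],
    [[0,0,0],0,1],
  ],
)

```text
t: 17.35
ee_pos: [392.2, -176.3, 174.7]
ee_rot: [-0.05, -0.057, 0.997, 0.012]
contact_force: [0.1, -0.3, -0.0]
grip_width: 1.002
```

```bash
python3 fin.py top10
```

```text
t 17.4 pos [ 391.7 -174.2  174.6] F [-0.1  0.4  0.3] yang 1.684 j6 -2.34 tilt [-0.103  0.02  -0.994]
 tool shift [-72.3 132.4  21.6] turn deg 0.19
[[509.20001220703125, 122.9000015258789], [525.4000244140625, -25.0], [674.5, -8.600000381469727], [658.2999877929688, 139.3000030517578]] 6.27 [150.  148.7]
stop [[583.5999755859375, 154.60000610351562], [586.5999755859375, 133.6999969482422], [659.7999877929688, 144.1999969482422], [656.7999877929688, 165.0]]
```

View pics/top10_c.png

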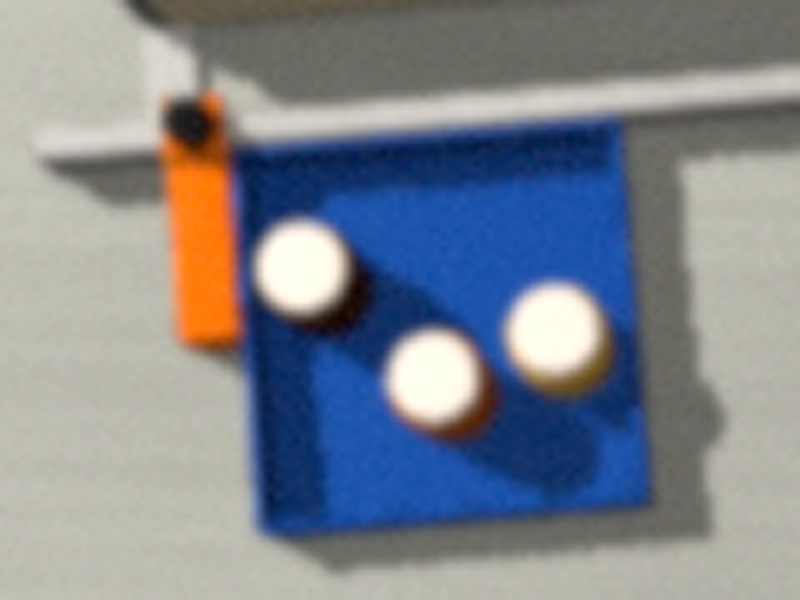

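The last view shows the left wall on the stop, the far side along the rail and the jars standing. The stop's corner is unchanged at (586.6,133.7) against (586.8,134.0) at the start.

```bash
python3 -c "
from h import *
print(order.job_done())"
```

```text
the job is handed in; nothing more can be done
None
```

The tray is flush along the rail and touching the stop, with all three jars standing, and I handed the job in at about 17.4 s. I pushed it with both open fingers, first on the near wall up to the rail, then on the right wall along the rail to the stop.

- **Stop:** I felt the touch as a stall, with the force rising from about 3.5 N to 8 N. The later press on the near side also put about 7 N sideways. Both are below the 13 N slip limit, and in the top image the stop moved less than 0.5 mm, which is within the measuring error.
- **Rail:** The last press on the near side met a rigid 21 N with no motion. The tray's angle measured 0.109 rad against 0.112 rad for the rail. The images still put the far edge about 1 mm short of the rail, within the calibration error, so I went by the force.
- **Jars and bystanders:** The last crop shows the jars upright. I never brought the arm near the jug, cup or can, and did not check them again in a picture at the end.
- **Didn't go as planned:**
  - The tool tilted about 6° while pushing, because each row starts from the measured pose.
  - Reaching the rail the first time peaked at about 35 N along the push at the fingers, roughly 45 N in total with the vertical part. This was well under the 120 N wrist limit. The 40 N limit is for the arm and gripper body, and as far as I could see only the fingers touched the tray.

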